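# Make up the front and rear wheel hub kits

### The job

Make up the two wheel hub kits from the loose parts on the bench, one part to a compartment, laid out in the order they go onto the axle starting from the card-holder end of each tray: large bearing, small bearing, grease cap in the three-compartment front tray; spacer sleeve, slotted nut in the two-compartment rear tray. Set each part down (never drop it) so that it rests on the tray's floor the same way up as it stands now. Leave the ball joint, the damper and the carton where they are.

Things in the scene. Friction and masses are not known exactly. Their poses are not given: they have to be found in the camera images.
- bearing_large_center (a point): the large taper roller bearing: a bright steel ring lying flat, 56 outside diameter, 29 bore, 19 high, rollers showing on top; about 0.2 kg. Point: its centre, 9.5 above its underside; z up. mm.
- bearing_small_center (a point): the small taper roller bearing: the same look, lying flat, 44 outside diameter, 19 bore, 16 high; about 0.1 kg. Point: its centre, 8 above its underside; z up. mm.
- grease_cap_center (a point): grease cap: a pressed bright metal hub cap standing closed side up, 32 high; straight side 47 diameter from 9.5 to 21 above its foot, narrower (43) foot below that, stepped closed top with a 23 wide round boss above; about 0.05 kg. Point: its centre, 16 above its foot; z up. mm.
- spacer_sleeve_center (a point): spacer sleeve: a plain steel tube standing on end, 42 outside diameter, 32 bore, 36 high; about 0.16 kg. Point: its centre, 18 above its foot; z up. mm.
- castle_nut_center (a point): slotted (castle) axle nut: dark steel hexagon nut lying flat, slots up; hexagon 41 across flats, 47 across corners, 17 high, and on it a narrower slotted crown (37 diameter) up to 26 high; about 0.15 kg. The flats face its own x axis and every 60 degrees from it. Point: its centre, 13 above its underside; z up. mm.
- front_tray: front hub kit tray: low grey plastic tray fixed on the bench, 228 long (its x), 118 wide (its y). Walls and dividers 3 thick, tops 12 above the bench; floor 3 above the bench. Three compartments in a row, 72 x 112 inside, centres x = +75 (next to the card holder), 0 and -75, y = 0. Sloping card holder with a blank white card (80 wide, standing out 18) on its +x end. Origin: centre of the underside, holder not counted; z up. mm.
- rear_tray: rear hub kit tray: low grey plastic tray fixed on the bench, 153 long (its x), 118 wide (its y). Walls and dividers 3 thick, tops 12 above the bench; floor 3 above the bench. Two compartments in a row, 72 x 112 inside, centres x = +37.5 (next to the card holder) and -37.5, y = 0. Sloping card holder with a blank white card (80 wide, standing out 18) on its +x end. Origin: centre of the underside, holder not counted; z up. mm.
- ball_joint: bystander, not part of either kit: a steering ball joint standing among the parts, dark round housing 49 diameter with a rubber boot and a threaded stud upward, 65 high, 0.4 kg. It and the five parts stand in two rows running away from the robot (along world x), neighbours in a row at least 75 apart, the rows about 165 apart. Origin: centre of its foot. mm.
- damper: bystander: a black shock absorber lying across the far side of the bench, 330 long (its y), 52 thick, eyes at both ends, 1.4 kg. Origin: under its middle, on the bench. mm.
- carton: bystander: a closed cardboard carton 62 x 66 x 36 high on the far left of the parts, 0.25 kg. Origin: centre of its underside. mm.
Mind the look-alikes: they are no part of the job. Leave any yellow look-alike of the part that bears bearing_small_center alone.

How it is judged:
At the end, for the whole second after the job is handed in: Every part is released and at rest in its own compartment in the order named: centre within 20 mm along the tray and 40 mm across it of the compartment's centre, within 3 mm of the height of resting on the floor, tilted under 0.1 rad (x of bearing_large_center in the frame of front_tray between 0.055 and 0.095 m and y of bearing_large_center in the frame of front_tray between -0.04 and 0.04 m and z of bearing_large_center in the frame of front_tray between 0.0095 and 0.0155 m and angle between each of bearing_large_center, bearing_small_center, grease_cap_center, spacer_sleeve_center, castle_nut_center's own z axis and vertical below 0.1 rad and linear speed of each of bearing_large, bearing_small, grease_cap, spacer_sleeve, castle_nut below 0.02 m/s and x of bearing_small_center in the frame of front_tray between -0.02 and 0.02 m and y of bearing_small_center in the frame of front_tray between -0.04 and 0.04 m and z of bearing_small_center in the frame of front_tray between 0.008 and 0.014 m and x of grease_cap_center in the frame of front_tray between -0.095 and -0.055 m and y of grease_cap_center in the frame of front_tray between -0.04 and 0.04 m and z of grease_cap_center in the frame of front_tray between 0.016 and 0.022 m and x of spacer_sleeve_center in the frame of rear_tray between 0.0175 and 0.0575 m and y of spacer_sleeve_center in the frame of rear_tray between -0.04 and 0.04 m and z of spacer_sleeve_center in the frame of rear_tray between 0.018 and 0.024 m and x of castle_nut_center in the frame of rear_tray between -0.0575 and -0.0175 m and y of castle_nut_center in the frame of rear_tray between -0.04 and 0.04 m and z of castle_nut_center in the frame of rear_tray between 0.013 and 0.019 m); the robot touches nothing.
It fails at once if a part is dropped or thrown (faster than 0.75 m/s while less than 60 mm above the bench, as after a free fall of about 30 mm) ((height (world z) of bearing_large_center below 0.06 m and linear speed of bearing_large above 0.75 m/s) or (height (world z) of bearing_small_center below 0.06 m and linear speed of bearing_small above 0.75 m/s) or (height (world z) of grease_cap_center below 0.06 m and linear speed of grease_cap above 0.75 m/s) or (height (world z) of spacer_sleeve_center below 0.06 m and linear speed of spacer_sleeve above 0.75 m/s) or (height (world z) of castle_nut_center below 0.06 m and linear speed of castle_nut above 0.75 m/s)).
It fails at once if the ball joint is moved by more than 20 mm or knocked over (distance of ball_joint from where it was at the start of the episode above 0.02 m or angle between ball_joint's own z axis and vertical above 0.3 rad).
It fails at once if the damper is moved by more than 20 mm or knocked over (distance of damper from where it was at the start of the episode above 0.02 m or angle between damper's own z axis and vertical above 0.3 rad).
It fails at once if the carton is moved by more than 20 mm or knocked over (distance of carton from where it was at the start of the episode above 0.02 m or angle between carton's own z axis and vertical above 0.3 rad).
It also fails if it takes over 104 s, if anything falls off the work surface, if the arm or the gripper's body presses on something with over 40 N, if the wrist force passes 120 N, or if a joint passes its speed limit or range.

### The arm

A 6-joint arm with a two-finger parallel gripper is mounted at the origin on the work surface. World frame = base frame: x ahead of the robot, y to its left, z up, the work surface at z = 0. Lengths are in m, angles in rad, forces in N, time in s.
With the tool pointing down it reaches from about 0.3 to 0.775 m from the base axis. Payload 14.6 kg.
Tool frame: the origin (TCP) lies at the very end of the fingers, on their centre line; the grasp point (between the pads) lies 19 mm behind it (pinch_z is the distance from the TCP to the grasp point, in m); z points along the fingers, y is the direction in which the jaws open and shut (so a half turn about z gives the same grasp; the last joint's range is limited). The gripper opens to 94 mm and grips with 3 to 60 N. Pads are 16 mm wide; open, the fingers measure 119 mm over their backs; the gripper's body (75 mm by 177 mm) begins 78 mm behind the grasp point.
Start: joints at [1.172, 0.3, 1.521, -0, 1.321, -0.067], TCP at [0.179, 0.52, 0.205] pointing down, gripper open.
Joint ranges: [-3.03, 3.03], [-0.79, 2.21], [0.23, 2.52], [-1.04, 4.18], [0, 3.07], [-2.55, 2.55]. Speed limits (rad/s): [2.22, 2.22, 2.57, 3.14, 3.14, 3.14].

### API

Orientations are given as [roll, pitch, yaw] about the fixed x, y, z axes, in that order (R = Rz(yaw) Ry(pitch) Rx(roll)).
In Python, from station import get_obs, camera, hand_in, pinch_z gives the robot as it stands.
- The arm moves only by the tool servo_tool, never from a script. Its argument "moves" is a list that holds one entry, the list of rows, each a list of 7 numbers: the turn, a rotation vector about the tool's x, y, z normalised to -1 to 1, where 1 is pi/2 rad, then the shift along the tool's x, y, z normalised to -1 to 1, where 1 is 500 mm, then the closure, from 0 (fully open) to 1 (shut). In form: [[[rx, ry, rz, x, y, z, hand], ...]]. A call has 1 to 12 rows; each row is the pose to reach, as a shift and turn from the pose measured when the call began, along the tool's axes at that moment; what a row does not reach only later rows make up. A row lasts 1/12 s, in which the tool goes at most 41.7 mm and 7.16 degrees, less where a joint would pass 70% of its speed; a pose out of reach is approached as far as the arm can. A call with a number of a shift or a turn outside -1 to 1 is refused whole. A call with a gripper value outside its range is refused whole. The fingers move at their own pace and stop on an object; "squeeze" is the grip in N (left out, the last holds). Time passes only in rows, so rows that repeat a pose let the fingers close. It gives the time, the measured TCP pose, the force and the opening at its end, in the units of the state.
- get_obs(): the state, without advancing time (a new reading comes with each control period).
- camera(name): name is "side" or "top" or "wrist"; returns a dict with "color" (400x640x3 uint8, red, green, blue), "intrinsics" (3x3 intrinsics, pixels), "rvec" (rotation vector, rad) and "tvec" (3), from world to camera coordinates, as OpenCV has them. Camera axes: x right, y down, z forward; pixel columns grow to the right and rows downward; lengths in m; the calibration is good to about 2 mm. A picture is of the moment at which its call begins. There is no depth.
- hand_in(): hands the job in, once; it reports no verdict.
The state is a dict: "time_s": time; "qpos": joint angles; "joint_vel": joint speeds; "tau": joint torques, N m; "ee_pos": TCP position; "eef_rot": TCP orientation; "force": force on the tool from outside, world axes, zero at the start; "moment": the same for the moment, N m; "grip_width": finger opening in m.
Only numpy, scipy, OpenCV 4.12 (cv2) and the standard library are available. Lean on these libraries where they do the work, as an engineer would, in place of code of your own. Each camera call takes 0.05 s, during which the arm holds its last target.

## Working session

There is one attempt and no reset: what is moved stays moved. The work goes in short steps, Python scripts to look and compute and a tool call to move; the robot and the scene stay as the last step left them, time stands still between calls to the robot, and variables do not carry over. Pictures are saved under pics/ and viewed, and the job is handed in when it is done.

Besides the shell and the picture viewer there is one more tool, called after "Emit:" as name(argument=value, ...) on one line, values as JSON. servo_tool: Moves the arm, as the interface text tells. Scaled input: -1 to 1 covers 500 mm each way for a shift and pi/2 rad each way for a turn. Its arguments: {"type":"object","properties":{"moves":{"type":"array"},"squeeze":{"type":"number"}},"required":["moves"]}

```bash
mkdir -p pics; ls; python3 - <<'E'
from station import *
import cv2
o=get_obs(); print(o, pinch_z if not callable(pinch_z) else pinch_z())
for n in ["top","side"]:
    c=camera(n); cv2.imwrite(f"pics/{n}0.png",c["color"][:,:,::-1]); print(n,c["intrinsics"].tolist(),c["rvec"],c["tvec"])
E
```

```text
pics
{'time_s': 0.0, 'qpos': array([ 1.17240910e+00,  3.00459987e-01,  1.52155969e+00,  3.52709978e-05,
        1.32070892e+00, -6.66087184e-02]), 'joint_vel': array([-0.00036531,  0.00050201, -0.00074319, -0.00130365, -0.00042379,
       -0.00028551]), 'tau': array([-4.54082314e-03, -5.31827080e+01, -3.52723968e+01,  7.06325099e-02,
        2.46755633e-02, -4.32681884e-05]), 'ee_pos': array([0.17904788, 0.51976972, 0.20490148]), 'eef_rot': array([-3.14046151e+00, -1.09695307e-04,  2.80980534e+00]), 'force': array([ 0.01975021, -0.12406153,  0.29558284]), 'moment': array([-0.04672611, -0.03664219,  0.01695153]), 'grip_width': 0.09430312544388676} 0.0188
top [[401.7366204988489, 0.0, 323.1811824755272], [0.0, 401.7366204988489, 200.75238847063738], [0.0, 0.0, 1.0]] [ 2.21348137 -2.19484229  0.12404963] [-0.02663877  0.60011861  0.95233519]
side [[455.21179245284833, 0.0, 310.91174780434903], [0.0, 455.21179245284833, 203.96698027253285], [0.0, 0.0, 1.0]] [ 2.02641462 -0.68103929  0.40311572] [-0.48303029  0.23788604  0.65544438]
```

View pics/top0.png

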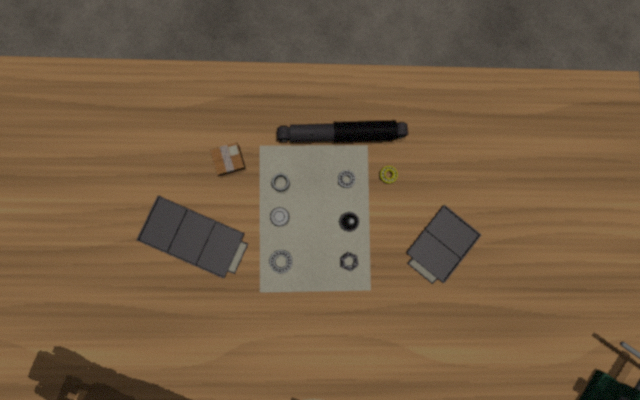

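View pics/side0.png

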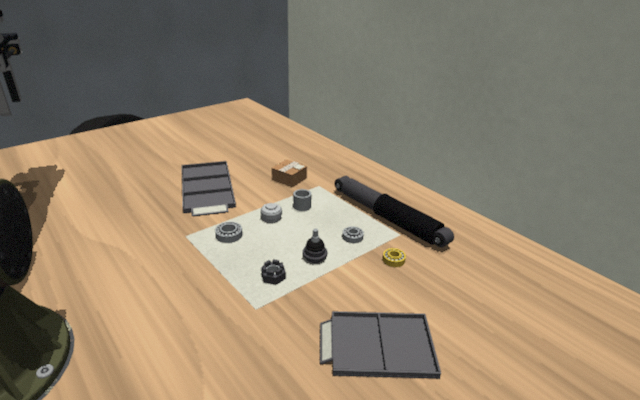

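```bash
python3 - <<'E'
import cv2
a=cv2.imread("pics/top0.png")
cv2.imwrite("pics/t_parts.png",cv2.resize(a[140:300,250:410],None,fx=3.75,fy=3.75,interpolation=cv2.INTER_CUBIC))
cv2.imwrite("pics/t_tr.png",cv2.resize(cv2.hconcat([a[190:290,130:260],a[190:290,395:495]]),None,fx=3.4,fy=3.4,interpolation=cv2.INTER_CUBIC))
b=cv2.imread("pics/side0.png")
cv2.imwrite("pics/s_parts.png",cv2.resize(b[180:295,180:415],None,fx=3.4,fy=3.4,interpolation=cv2.INTER_CUBIC))
E
```

```text
(no output)
```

View pics/t_parts.png

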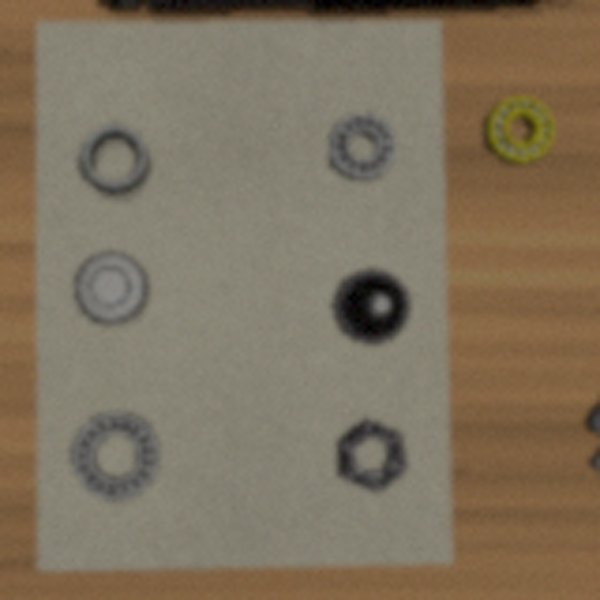

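View pics/t_tr.png

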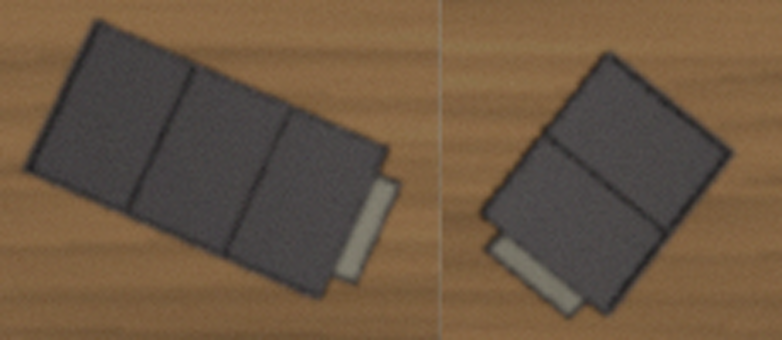

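View pics/s_parts.png

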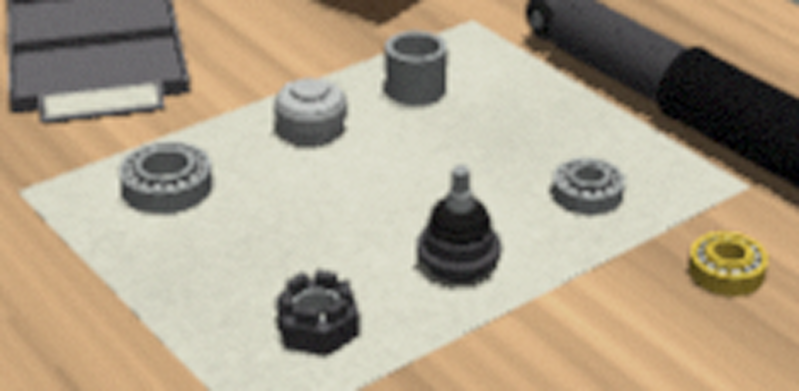

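```bash
cat > h.py <<'E'
import numpy as np, cv2
from station import *
from scipy.spatial.transform import Rotation as Ro
def ray(c,uv,z):
    R=cv2.Rodrigues(np.array(c["rvec"],float))[0]; t=np.array(c["tvec"],float).ravel()
    C=-R.T@t; d=R.T@np.linalg.inv(c["intrinsics"])@np.array([uv[0],uv[1],1.])
    return C+d*(z-C[2])/d[2]
def proj(c,P):
    return cv2.projectPoints(np.atleast_2d(np.array(P,float)),np.array(c["rvec"],float),np.array(c["tvec"],float),c["intrinsics"],None)[0][:,0]
def go(p,yaw,o=None):
    "row numbers to reach world TCP p, tool down, yaw"
    o=o or get_obs()
    R0=Ro.from_euler('xyz',o["eef_rot"]); R1=Ro.from_euler('xyz',[np.pi,0,yaw])
    rv=(R0.inv()*R1).as_rotvec()/(np.pi/2); s=R0.inv().apply(np.array(p)-o["ee_pos"])/0.5
    n=max(np.linalg.norm(s)*500/41.7,np.linalg.norm(rv)*90/7.16)
    print("turn",rv.round(4),"shift",s.round(4),"rows~",round(n,1))
def st():
    o=get_obs(); print(round(o["time_s"],2),o["ee_pos"].round(4),o["eef_rot"].round(3),"F",o["force"].round(1),"w",round(o["grip_width"],4),"q",o["qpos"].round(2)); return o
E
python3 - <<'E'
from h import *
c=camera("top")
R=cv2.Rodrigues(c["rvec"])[0]; print("cam",-R.T@c["tvec"])
f=lambda u,s,o:((np.array(u)+.5)/s-.5+np.array(o))
for n,u,z in [("sleeve",(115,160),.036),("cap",(112,288),.021),("capboss",(110,288),.032),("large",(115,456),.017),("small",(361,147),.014),("nut",(372,456),.017),("ball",(371,306),.02),("yellow",(521,130),.014)]:
    uv=f(u,3.75,(250,140)); print(n,uv.round(1),ray(c,uv,z).round(4))
def tray(cs,off,L):
    P=np.array([ray(c,f(u,3.4,off),.012)[:2] for u in cs])
    # order: (-x,?),...
    o=P.mean(0); print(P.round(4).tolist(),"cent",o.round(4),"sides",[np.linalg.norm(P[i]-P[i-1]).round(4) for i in range(4)])
    return P,o
P,o=tray([(98,20),(388,150),(322,298),(26,168)],(130,190),.228)
x=(P[1]-P[0]+P[2]-P[3]);x/=np.linalg.norm(x);print("front yaw",np.arctan2(x[1],x[0]),[ (o+x*k).round(4).tolist() for k in(.075,0,-.075)])
P,o=tray([(608-442,53),(732-442,153),(608-442,315),(482-442,213)],(395,190),.153)
x=(P[3]-P[0]+P[2]-P[1]);x/=np.linalg.norm(x);print("rear yaw",np.arctan2(x[1],x[0]),[ (o+x*k).round(4).tolist() for k in(.0375,-.0375)])
E
```

```text
cam [0.53030703 0.01778051 0.99310251]
sleeve [280.3 182.3] [0.6425 0.0818 0.036 ]
cap [279.5 216.4] [0.5615 0.0835 0.021 ]
capboss [279.  216.4] [0.5611 0.084  0.032 ]
large [280.3 261.2] [0.454  0.0803 0.017 ]
small [345.9 178.8] [ 0.6555 -0.0775  0.014 ]
nut [348.8 261.2] [ 0.4547 -0.0849  0.017 ]
ball [348.6 221.2] [ 0.5512 -0.0837  0.02  ]
yellow [388.6 174.3] [ 0.6681 -0.1833  0.014 ]
[[0.6097, 0.3757], [0.5192, 0.1695], [0.415, 0.2135], [0.5049, 0.4218]] cent [0.5122 0.2951] sides [np.float64(0.1145), np.float64(0.2252), np.float64(0.113), np.float64(0.2268)]
front yaw -1.981414086081301 [[0.4823, 0.2264], [0.5122, 0.2951], [0.5421, 0.3639]]
[[0.5929, -0.3205], [0.5208, -0.4109], [0.4041, -0.3177], [0.4765, -0.2268]] cent [ 0.4986 -0.319 ] sides [np.float64(0.1493), np.float64(0.1156), np.float64(0.1493), np.float64(0.1162)]
rear yaw 2.4657943725239853 [[0.4693, -0.2955], [0.5278, -0.3424]]
```

```bash
python3 - <<'E'
from h import *
go((.454,.0803,.18),1.5)
E
```

```text
turn [-5.000e-04  3.000e-04  8.338e-01] shift [-0.8062 -0.6519  0.0506] rows~ 12.4
```

Emit:
servo_tool(moves=[[[0,0,0.834,-0.806,-0.652,0.05,0.1],[0,0,0.834,-0.806,-0.652,0.05,0.1],[0,0,0.834,-0.806,-0.652,0.05,0.1],[0,0,0.834,-0.806,-0.652,0.05,0.1],[0,0,0.834,-0.806,-0.652,0.05,0.1],[0,0,0.834,-0.806,-0.652,0.05,0.1],[0,0,0.834,-0.806,-0.652,0.05,0.1],[0,0,0.834,-0.806,-0.652,0.05,0.1],[0,0,0.834,-0.806,-0.652,0.05,0.1],[0,0,0.834,-0.806,-0.652,0.05,0.1],[0,0,0.834,-0.806,-0.652,0.05,0.1],[0,0,0.834,-0.806,-0.652,0.05,0.1]]])

```text
time_s: 1.15
ee_pos: [0.4444, 0.0944, 0.1812]
eef_rot: [-3.141, 0.001, 1.495]
force: [0.8, 1.5, 0.8]
grip_width: 0.0845
```

```bash
python3 - <<'E'
from h import *
st(); go((.454,.0803,.18),.3)
E
```

```text
1.15 [0.4444 0.0944 0.1812] [-3.141e+00  1.000e-03  1.495e+00] F [0.8 1.5 0.8] w 0.0845 q [ 0.13  0.11  1.81 -0.    1.22  0.2 ]
turn [2.000e-04 5.000e-04 7.609e-01] shift [-0.0267  0.0213  0.0024] rows~ 9.6
```

Emit:
servo_tool(moves=[[[0,0,0.761,-0.027,0.021,0.002,0.1],[0,0,0.761,-0.027,0.021,0.002,0.1],[0,0,0.761,-0.027,0.021,0.002,0.1],[0,0,0.761,-0.027,0.021,0.002,0.1],[0,0,0.761,-0.027,0.021,0.002,0.1],[0,0,0.761,-0.027,0.021,0.002,0.1],[0,0,0.761,-0.027,0.021,0.002,0.1],[0,0,0.761,-0.027,0.021,0.002,0.1],[0,0,0.761,-0.027,0.021,0.002,0.1],[0,0,0.761,-0.027,0.021,0.002,0.1],[0,0,0.761,-0.027,0.021,0.002,0.1]]])

```text
time_s: 2.07
ee_pos: [0.4538, 0.0801, 0.1801]
eef_rot: [3.141, 0.001, 0.296]
force: [-0.4, 0.6, 0.0]
grip_width: 0.0846
```

```bash
python3 - <<'E'
from h import *
st(); c=camera("wrist"); import pickle; pickle.dump(c,open("w1.pkl","wb")); cv2.imwrite("pics/w1.png",c["color"][:,:,::-1])
print(proj(c,[(.454,.0803,.017),(.5615,.0835,.021),(.6425,.0818,.036),(.4547,-.0849,.017)]).round(1).tolist())
E
```

```text
2.07 [0.4538 0.0801 0.1801] [3.141e+00 1.000e-03 2.960e-01] F [-0.4  0.6  0. ] w 0.0846 q [ 0.1   0.13  1.79 -0.    1.22  1.37]
[[319.4, 185.6], [347.8, 85.3], [380.1, -8.6], [457.7, 226.0]]
```

View pics/w1.png

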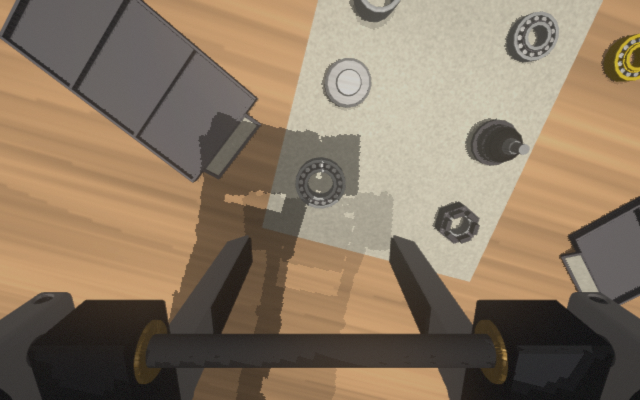

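```bash
python3 - <<'E'
import cv2
a=cv2.imread("pics/w1.png")
k=lambda y,x:cv2.resize(a[y:y+65,x:x+65],None,fx=6,fy=6,interpolation=cv2.INTER_CUBIC)
cv2.imwrite("pics/w1c.png",cv2.resize(cv2.vconcat([cv2.hconcat([k(150,288),k(190,425)]),cv2.hconcat([k(50,315),k(5,500)])]),(780,780))[:, :][0:780] if 0 else cv2.resize(cv2.hconcat([k(150,288),k(190,425)]),(780,390)))
cv2.imwrite("pics/w1d.png",cv2.hconcat([k(50,315),k(5,500)]))
E
```

```text
(no output)
```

View pics/w1c.png

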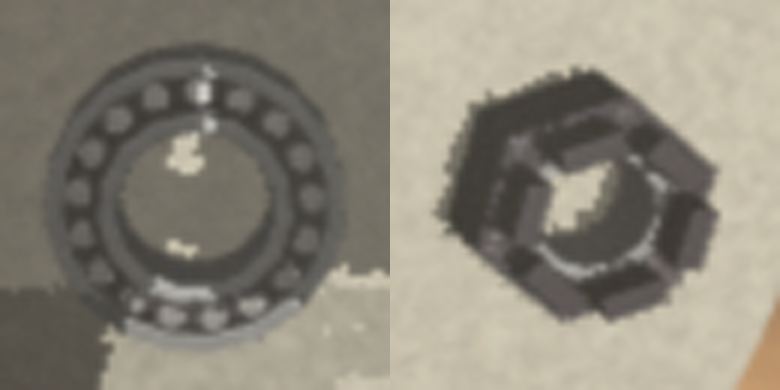

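View pics/w1d.png

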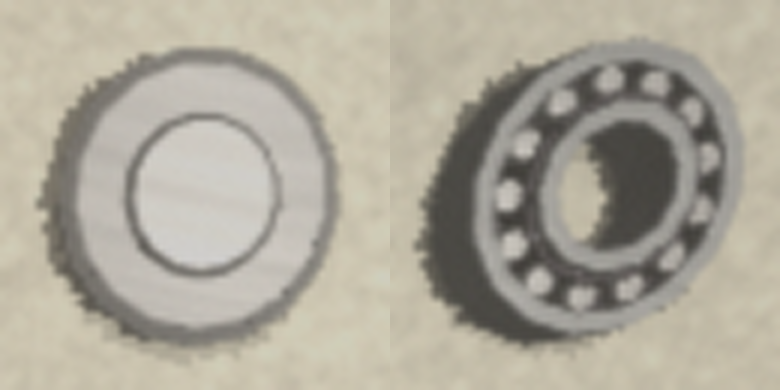

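```bash
python3 - <<'E'
from h import *
import pickle
c=pickle.load(open("w1.pkl","rb"))
g=lambda x,y,ox,oy:(ox+(x+.5)/6-.5,oy+(y+.5)/6-.5)
for n,uv,z in [("large",g(195,193,288,150),.019),("boss",g(203,194,315,50),.032),("small",g(220,187,500,5),.016),("nut",g(212,212,425,190),.024),("ballstud",(523,149),.065),("trayinnercorner",(257,98),.012),("tc2",(193,180),.012),("tc far",(3,37),.012)]:
    print(n,ray(c,uv,z).round(4))
a=[ray(c,g(x-390,y,425,190),z)[:2] for x,y,z in [(595,72,.017),(715,165,.017),(445,225,.008),(565,318,.017)]]
for d in (a[1]-a[0],a[3]-a[2]): print(np.arctan2(d[1],d[0]),np.linalg.norm(d))
go((.4545,.0805,.004),.3); go((.4545,.0805,.03),.3)
E
```

```text
large [0.4588 0.081  0.019 ]
boss [0.5637 0.0846 0.032 ]
small [ 0.6582 -0.0773  0.016 ]
nut [ 0.4582 -0.0829  0.024 ]
ballstud [ 0.5529 -0.0846  0.065 ]
trayinnercorner [0.523  0.1687 0.012 ]
tc2 [0.4179 0.2161 0.012 ]
tc far [0.5056 0.4203 0.012 ]
-1.9081021793730735 0.031036342705064383
-1.9002826659430883 0.026934898819102583
turn [0.0004 0.0004 0.0009] shift [ 0.0018 -0.0004  0.3522] rows~ 4.2
turn [0.0004 0.0004 0.0009] shift [ 0.0018 -0.0004  0.3002] rows~ 3.6
```

Emit:
servo_tool(moves=[[[0,0,0,0.003,0,0.08,0.1],[0,0,0,0.006,0,0.15,0.1],[0,0,0,0.006,0,0.22,0.1],[0,0,0,0.006,0,0.28,0.1],[0,0,0,0.006,0,0.32,0.1],[0,0,0,0.006,0,0.342,0.1],[0,0,0,0.006,0,0.352,0.1],[0,0,0,0.006,0,0.352,0.1],[0,0,0,0.006,0,0.352,0.3],[0,0,0,0.006,0,0.352,0.5],[0,0,0,0.006,0,0.352,0.6],[0,0,0,0.006,0,0.352,0.6]]], squeeze=25)

```text
time_s: 3.12
ee_pos: [0.457, 0.0809, 0.0048]
eef_rot: [3.141, -0.001, 0.302]
force: [-0.8, 0.2, 0.6]
grip_width: 0.0613
```

```bash
python3 - <<'E'
from h import *
st()
E
```

```text
3.12 [0.457  0.0809 0.0048] [ 3.141e+00 -1.000e-03  3.020e-01] F [-0.8  0.2  0.6] w 0.0613 q [ 0.1   0.4   1.93 -0.    0.81  1.37]
```

Emit:
servo_tool(moves=[[[0,0,0,0,0,0,0.7],[0,0,0,0,0,0,0.7],[0,0,0,0,0,0,0.7],[0,0,0,0,0,-0.01,0.7],[0,0,0,0,0,-0.03,0.7],[0,0,0,0,0,-0.07,0.7],[0,0,0,0,0,-0.11,0.7],[0,0,0,0,0,-0.14,0.7],[0,0,0,0,0,-0.14,0.7]]])

```text
time_s: 3.87
ee_pos: [0.4584, 0.0812, 0.0781]
eef_rot: [3.14, -0.006, 0.302]
force: [0.5, 0.2, -1.5]
grip_width: 0.0551
```

```bash
python3 - <<'E'
from h import *
st(); c=camera("wrist"); cv2.imwrite("pics/w2.png",c["color"][:,:,::-1])
go((.483,.228,.075),1.16)
E
```

```text
3.87 [0.4584 0.0812 0.0781] [ 3.14  -0.006  0.302] F [ 0.5  0.2 -1.5] w 0.0551 q [ 0.1   0.27  1.89 -0.    0.98  1.37]
turn [ 0.0019 -0.0018 -0.5464] shift [ 0.1357 -0.2656  0.0027] rows~ 6.9
```

View pics/w2.png

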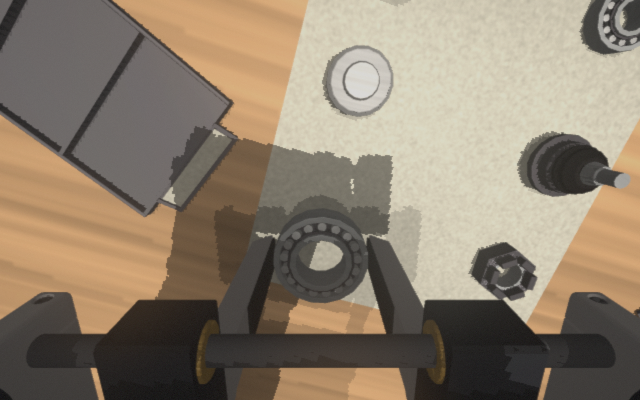

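Emit:
servo_tool(moves=[[[0,0,-0.07,0.02,-0.035,0,0.7],[0,0,-0.15,0.04,-0.08,0,0.7],[0,0,-0.23,0.065,-0.13,0,0.7],[0,0,-0.31,0.09,-0.17,0,0.7],[0,0,-0.39,0.11,-0.21,0,0.7],[0,0,-0.47,0.125,-0.24,0.003,0.7],[0,0,-0.53,0.135,-0.258,0.003,0.7],[0,0,-0.546,0.138,-0.265,0.003,0.7],[0,0,-0.546,0.138,-0.265,0.003,0.7],[0,0,-0.546,0.138,-0.265,0.003,0.7]]])

```text
time_s: 4.75
ee_pos: [0.4838, 0.2276, 0.0742]
eef_rot: [3.138, -0.0, 1.156]
force: [-0.4, 0.2, -1.7]
grip_width: 0.0553
```

```bash
python3 - <<'E'
from h import *
st(); c=camera("wrist"); cv2.imwrite("pics/w3.png",c["color"][:,:,::-1])
go((.484,.227,.008),1.16)
E
```

```text
4.75 [0.4838 0.2276 0.0742] [ 3.138 -0.     1.156] F [-0.4  0.2 -1.7] w 0.0553 q [ 0.37  0.41  1.7  -0.    1.03  0.79]
turn [ 0.0021 -0.0004 -0.0025] shift [-0.0007  0.      0.1329] rows~ 1.6
```

View pics/w3.png

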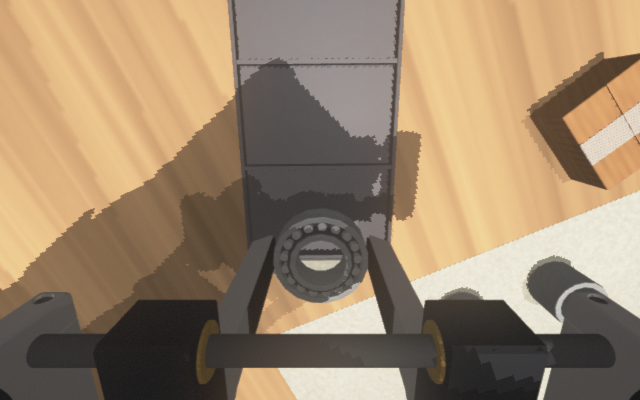

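Emit:
servo_tool(moves=[[[0,0,0,0,0,0.03,0.7],[0,0,0,0,0,0.06,0.7],[0,0,0,0,0,0.09,0.7],[0,0,0,0,0,0.11,0.7],[0,0,0,0,0,0.122,0.7],[0,0,0,0,0,0.128,0.7],[0,0,0,0,0,0.132,0.7],[0,0,0,0,0,0.132,0.7],[0,0,0,0,0,0.132,0.7]]])

```text
time_s: 5.55
ee_pos: [0.4844, 0.2274, 0.009]
eef_rot: [3.138, -0.001, 1.156]
force: [0.7, -0.1, -2.1]
grip_width: 0.0553
```

```bash
python3 - <<'E'
from h import *
st()
E
```

```text
5.55 [0.4844 0.2274 0.009 ] [ 3.138e+00 -1.000e-03  1.156e+00] F [ 0.7 -0.1 -2.1] w 0.0553 q [ 0.37  0.51  1.73 -0.    0.89  0.79]
```

Emit:
servo_tool(moves=[[[0,0,0,0,0,0.002,0.7],[0,0,0,0,0,0.003,0.7],[0,0,0,0,0,0.003,0.7],[0,0,0,0,0,0.003,0.36],[0,0,0,0,0,0.003,0.28],[0,0,0,0,0,0.003,0.26],[0,0,0,0,0,0.003,0.26],[0,0,0,0,0,-0.02,0.26],[0,0,0,0,0,-0.06,0.26],[0,0,0,0,0,-0.12,0.26],[0,0,0,0,0,-0.16,0.26],[0,0,0,0,0,-0.2,0.26]]])

```text
time_s: 6.55
ee_pos: [0.4841, 0.2275, 0.1113]
eef_rot: [3.137, -0.002, 1.156]
force: [-0.1, 0.1, 0.7]
grip_width: 0.0694
```

```bash
python3 - <<'E'
from h import *
st(); c=camera("wrist"); cv2.imwrite("pics/w4.png",c["color"][:,:,::-1]); import pickle; pickle.dump(c,open("w4.pkl","wb"))
go((.563,.0845,.1),.3)
E
```

```text
6.55 [0.4841 0.2275 0.1113] [ 3.137e+00 -2.000e-03  1.156e+00] F [-0.1  0.1  0.7] w 0.0694 q [ 0.37  0.36  1.67 -0.    1.1   0.79]
turn [ 0.0034 -0.0056  0.545 ] shift [-0.2007  0.2572  0.031 ] rows~ 6.9
```

View pics/w4.png

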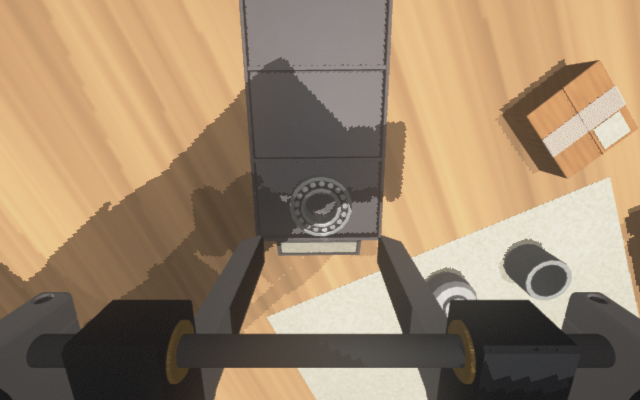

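```bash
python3 - <<'E'
from h import *
import pickle
c=pickle.load(open("w4.pkl","rb"))
d=[ray(c,(u,v),.012) for u,v in [(251,158),(383,158),(257,238),(380,238),(248,70),(386,70)]]
b=ray(c,(320,206),.022)
m=[(d[i]+d[i+1])/2 for i in (0,2,4)]
print(np.round(m,4),b.round(4)); x=(m[1]-m[2]);x=x/np.linalg.norm(x);print("along: div1-div2",x@(m[0]-m[2]),"bearing past div1",x@(b-m[0]),"end",x@(m[1]-m[0]),np.arctan2(x[1],x[0]))
E
```

```text
[[0.4992 0.265  0.012 ]
 [0.4698 0.1953 0.012 ]
 [0.5281 0.3303 0.012 ]] [0.485  0.2266 0.022 ]
along: div1-div2 0.07146258954374361 bearing past div1 0.0408400948115253 end 0.075575341284342 -1.9787014653908541
```

Emit:
servo_tool(moves=[[[0,0,0.07,-0.025,0.032,0,0.26],[0,0,0.15,-0.055,0.07,0,0.26],[0,0,0.23,-0.085,0.11,0.01,0.26],[0,0,0.31,-0.115,0.15,0.02,0.26],[0,0,0.39,-0.145,0.19,0.03,0.26],[0,0,0.47,-0.175,0.225,0.03,0.26],[0,0,0.53,-0.195,0.25,0.03,0.26],[0.003,-0.005,0.545,-0.2,0.257,0.03,0.26],[0.003,-0.005,0.545,-0.2,0.257,0.03,0.26]]])

```text
time_s: 7.35
ee_pos: [0.5633, 0.0842, 0.1008]
eef_rot: [3.142, -0.001, 0.299]
force: [0.6, 0.1, -0.3]
grip_width: 0.0692
```

```bash
python3 - <<'E'
from h import *
st(); c=camera("wrist"); cv2.imwrite("pics/w5.png",c["color"][:,:,::-1])
go((.5626,.084,.006),.3)
E
```

```text
7.35 [0.5633 0.0842 0.1008] [ 3.142e+00 -1.000e-03  2.990e-01] F [ 0.6  0.1 -0.3] w 0.0692 q [0.08 0.45 1.58 0.   1.12 1.36]
turn [-0.     -0.0006  0.0014] shift [-0.0016  0.0018  0.1893] rows~ 2.3
```

View pics/w5.png

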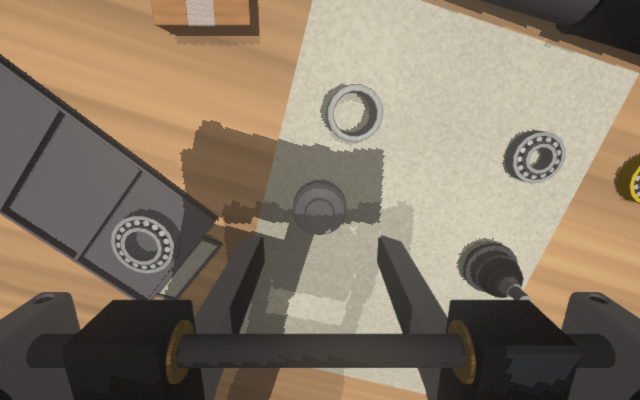

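Emit:
servo_tool(moves=[[[0,0,0,-0.001,0.001,0.06,0.26],[0,0,0,-0.001,0.001,0.11,0.26],[0,0,0,-0.001,0.001,0.15,0.26],[0,0,0,-0.001,0.001,0.175,0.26],[0,0,0,-0.001,0.001,0.187,0.26],[0,0,0,-0.001,0.001,0.191,0.26],[0,0,0,-0.001,0.001,0.191,0.26],[0,0,0,-0.001,0.001,0.191,0.45],[0,0,0,-0.001,0.001,0.191,0.6],[0,0,0,-0.001,0.001,0.191,0.7],[0,0,0,-0.001,0.001,0.191,0.7],[0,0,0,-0.001,0.001,0.191,0.7]]], squeeze=15)

```text
time_s: 8.4
ee_pos: [0.563, 0.0845, 0.0057]
eef_rot: [3.141, -0.002, 0.302]
force: [-0.5, -0.8, 4.4]
grip_width: 0.0462
```

Emit:
servo_tool(moves=[[[0,0,0,0,0,0,0.7],[0,0,0,0,0,0,0.7],[0,0,0,0,0,-0.01,0.7],[0,0,0,0,0,-0.03,0.7],[0,0,0,0,0,-0.07,0.7],[0,0,0,0,0,-0.11,0.7],[0,0,0,0,0,-0.14,0.7],[0,0,0,0,0,-0.14,0.7]]])

```text
time_s: 9.07
ee_pos: [0.5645, 0.0846, 0.0796]
eef_rot: [3.14, -0.007, 0.302]
force: [0.2, 0.8, -0.5]
grip_width: 0.0462
```

```bash
python3 - <<'E'
from h import *
st(); c=camera("wrist"); cv2.imwrite("pics/w6.png",c["color"][:,:,::-1])
go((.543,.365,.075),1.16)
E
```

```text
9.07 [0.5645 0.0846 0.0796] [ 3.14  -0.007  0.302] F [ 0.2  0.8 -0.5] w 0.0462 q [0.08 0.47 1.59 0.   1.07 1.35]
turn [ 0.0019 -0.0028 -0.5461] shift [ 0.1274 -0.5479  0.0053] rows~ 6.9
```

View pics/w6.png

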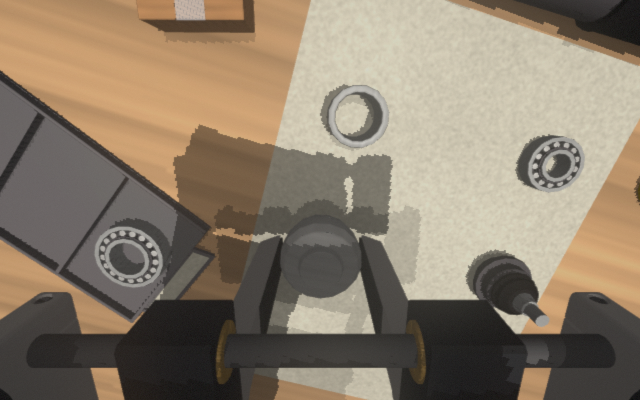

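Emit:
servo_tool(moves=[[[0,0,-0.05,0.012,-0.05,0,0.7],[0,0,-0.13,0.027,-0.12,0,0.7],[0,0,-0.21,0.045,-0.19,0,0.7],[0,0,-0.29,0.062,-0.27,0,0.7],[0,0,-0.37,0.08,-0.35,0,0.7],[0,0,-0.44,0.097,-0.42,0,0.7],[0,0,-0.5,0.113,-0.49,0.003,0.7],[0,0,-0.53,0.122,-0.53,0.005,0.7],[0.002,-0.003,-0.546,0.128,-0.547,0.005,0.7],[0.002,-0.003,-0.546,0.128,-0.547,0.005,0.7],[0.002,-0.003,-0.546,0.128,-0.547,0.005,0.7]]])

```text
time_s: 10.03
ee_pos: [0.5434, 0.3637, 0.0743]
eef_rot: [-3.141, 0.001, 1.158]
force: [-0.4, 0.3, -0.4]
grip_width: 0.0461
```

```bash
python3 - <<'E'
from h import *
st(); c=camera("wrist"); cv2.imwrite("pics/w7.png",c["color"][:,:,::-1])
go((.544,.3645,.009),1.16)
E
```

```text
10.03 [0.5434 0.3637 0.0743] [-3.141e+00  1.000e-03  1.158e+00] F [-0.4  0.3 -0.4] w 0.0461 q [ 0.53  0.65  1.32 -0.    1.17  0.95]
turn [-0.0004  0.0007 -0.0016] shift [ 0.0027 -0.0003  0.1313] rows~ 1.6
```

View pics/w7.png

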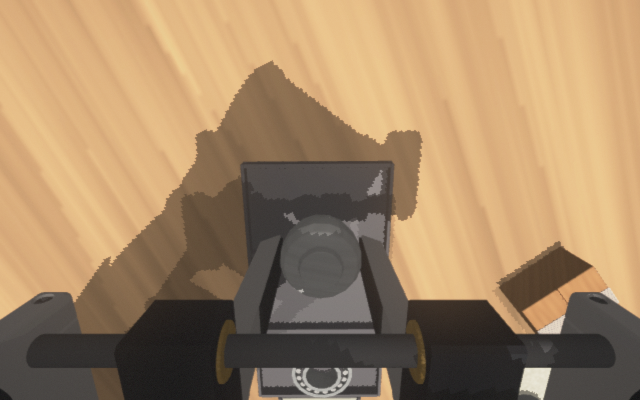

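Emit:
servo_tool(moves=[[[0,0,0,0.001,0,0.04,0.7],[0,0,0,0.002,0,0.075,0.7],[0,0,0,0.002,0,0.1,0.7],[0,0,0,0.002,0,0.118,0.7],[0,0,0,0.002,0,0.127,0.7],[0,0,0,0.002,0,0.131,0.7],[0,0,0,0.002,0,0.132,0.7],[0,0,0,0.002,0,0.133,0.7],[0,0,0,0.002,0,0.133,0.7],[0,0,0,0.002,0,0.133,0.7]]])

```text
time_s: 10.92
ee_pos: [0.5443, 0.3643, 0.0088]
eef_rot: [-3.142, 0.0, 1.157]
force: [1.0, 0.2, 0.6]
grip_width: 0.0462
```

```bash
python3 - <<'E'
from h import *
st()
E
```

```text
10.92 [0.5443 0.3643 0.0088] [-3.142  0.     1.157] F [1.  0.2 0.6] w 0.0462 q [ 0.53  0.74  1.35 -0.    1.06  0.95]
```

Touching down. Release and rise.

Emit:
servo_tool(moves=[[[0,0,0,0,0,0,0.46],[0,0,0,0,0,0,0.36],[0,0,0,0,0,0,0.26],[0,0,0,0,0,0,0.26],[0,0,0,0,0,-0.01,0.26],[0,0,0,0,0,-0.04,0.26],[0,0,0,0,0,-0.09,0.26],[0,0,0,0,0,-0.15,0.26],[0,0,0,0,0,-0.2,0.26],[0,0,0,0,0,-0.2,0.26]]])

```text
time_s: 11.75
ee_pos: [0.5462, 0.3655, 0.1151]
eef_rot: [3.137, -0.006, 1.158]
force: [0.2, 0.5, 0.3]
grip_width: 0.0698
```

```bash
python3 - <<'E'
from h import *
st(); c=camera("wrist"); cv2.imwrite("pics/w8.png",c["color"][:,:,::-1])
go((.6568,-.0774,.11),.3)
E
```

```text
11.75 [0.5462 0.3655 0.1151] [ 3.137 -0.006  1.158] F [0.2 0.5 0.3] w 0.0698 q [ 0.53  0.61  1.29 -0.    1.23  0.95]
turn [ 0.0007 -0.0032  0.5459] shift [-0.7208  0.5595  0.0031] rows~ 10.9
```

View pics/w8.png

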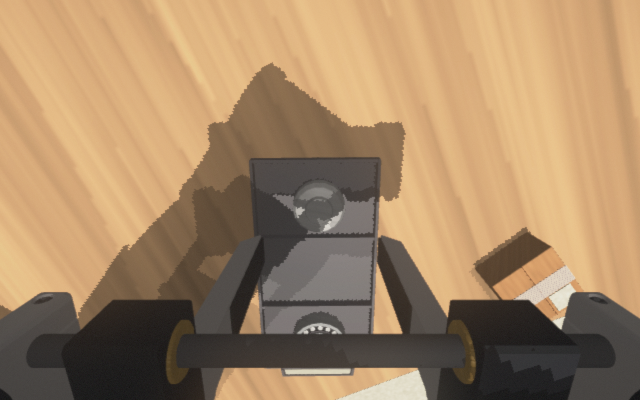

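Emit:
servo_tool(moves=[[[0,0,0.05,-0.06,0.047,0,0.26],[0,0,0.1,-0.12,0.094,0,0.26],[0,0,0.15,-0.19,0.15,0,0.26],[0,0,0.2,-0.26,0.2,0,0.26],[0,0,0.25,-0.33,0.255,0,0.26],[0,0,0.3,-0.4,0.31,0,0.26],[0,0,0.36,-0.47,0.365,0,0.26],[0,0,0.41,-0.54,0.42,0,0.26],[0,0,0.46,-0.61,0.475,0.003,0.26],[0,0,0.51,-0.67,0.52,0.003,0.26],[0,-0.003,0.546,-0.71,0.55,0.003,0.26],[0,-0.003,0.546,-0.721,0.56,0.003,0.26]]])

```text
time_s: 12.8
ee_pos: [0.6569, -0.0833, 0.1086]
eef_rot: [3.141, 0.001, 0.292]
force: [0.4, -0.1, -0.1]
grip_width: 0.0695
```

```bash
python3 - <<'E'
from h import *
st(); c=camera("wrist"); cv2.imwrite("pics/w9.png",c["color"][:,:,::-1]);print(proj(c,[(.6568,-.0774,.016)]))
go((.6568,-.0774,.005),.3)
E
```

```text
12.8 [ 0.6569 -0.0833  0.1086] [3.141e+00 1.000e-03 2.920e-01] F [ 0.4 -0.1 -0.1] w 0.0695 q [-0.18  0.63  1.27 -0.    1.24  1.1 ]
[[312.84501423 203.2415593 ]]
turn [ 0.0004  0.0006 -0.0034] shift [ 0.0027 -0.0089  0.207 ] rows~ 2.5
```

View pics/w9.png

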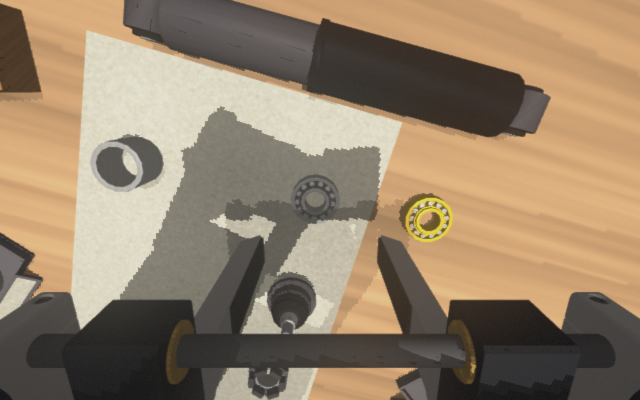

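Emit:
servo_tool(moves=[[[0,0,-0.003,0.003,-0.005,0.05,0.26],[0,0,-0.003,0.007,-0.009,0.1,0.26],[0,0,-0.003,0.007,-0.009,0.15,0.26],[0,0,-0.003,0.007,-0.009,0.18,0.26],[0,0,-0.003,0.007,-0.009,0.2,0.26],[0,0,-0.003,0.007,-0.009,0.207,0.26],[0,0,-0.003,0.007,-0.009,0.208,0.26],[0,0,-0.003,0.007,-0.009,0.208,0.45],[0,0,-0.003,0.007,-0.009,0.208,0.6],[0,0,-0.003,0.007,-0.009,0.208,0.7],[0,0,-0.003,0.007,-0.009,0.208,0.7],[0,0,-0.003,0.007,-0.009,0.208,0.7]]], squeeze=20)

```text
time_s: 13.85
ee_pos: [0.6592, -0.0768, 0.0052]
eef_rot: [3.141, 0.0, 0.299]
force: [-0.5, 0.1, 3.1]
grip_width: 0.0433
```

```bash
python3 - <<'E'
from h import *
st()
E
```

```text
13.85 [ 0.6592 -0.0768  0.0052] [3.141 0.    0.299] F [-0.5  0.1  3.1] w 0.0433 q [-0.17  0.76  1.32 -0.    1.06  1.1 ]
```

Emit:
servo_tool(moves=[[[0,0,0,0,0,0,0.7],[0,0,0,0,0,0,0.7],[0,0,0,0,0,-0.01,0.7],[0,0,0,0,0,-0.03,0.7],[0,0,0,0,0,-0.07,0.7],[0,0,0,0,0,-0.11,0.7],[0,0,0,0,0,-0.15,0.7],[0,0,0,0,0,-0.17,0.7],[0,0,0,0,0,-0.17,0.7]]])

```text
time_s: 14.6
ee_pos: [0.6603, -0.0769, 0.0934]
eef_rot: [3.138, -0.004, 0.299]
force: [0.1, -0.8, -1.8]
grip_width: 0.0432
```

```bash
python3 - <<'E'
from h import *
st(); c=camera("wrist"); cv2.imwrite("pics/w10.png",c["color"][:,:,::-1])
go((.514,.2965,.09),1.16)
E
```

```text
14.6 [ 0.6603 -0.0769  0.0934] [ 3.138 -0.004  0.299] F [ 0.1 -0.8 -1.8] w 0.0432 q [-0.17  0.65  1.28 -0.    1.21  1.1 ]
turn [ 1.600e-03 -5.000e-04 -5.479e-01] shift [-0.058  -0.7993  0.001 ] rows~ 9.6
```

View pics/w10.png

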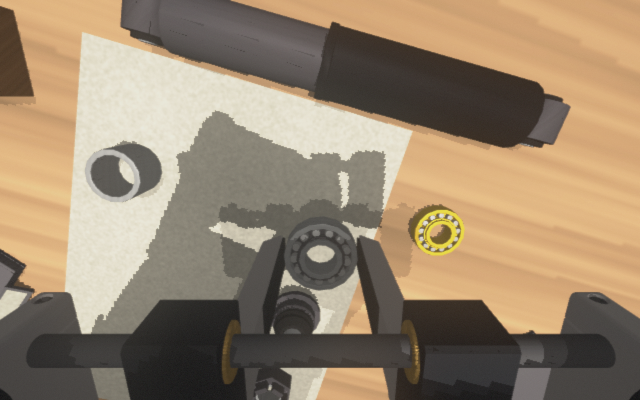

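Emit:
servo_tool(moves=[[[0,0,-0.04,-0.004,-0.06,0,0.7],[0,0,-0.09,-0.009,-0.13,0,0.7],[0,0,-0.14,-0.014,-0.21,0,0.7],[0,0,-0.2,-0.02,-0.29,0,0.7],[0,0,-0.25,-0.026,-0.37,0,0.7],[0,0,-0.31,-0.032,-0.45,0,0.7],[0,0,-0.36,-0.038,-0.53,0,0.7],[0,0,-0.42,-0.044,-0.61,0,0.7],[0,0,-0.47,-0.05,-0.69,0,0.7],[0,0,-0.52,-0.055,-0.76,0,0.7],[0.001,0,-0.548,-0.058,-0.793,0.001,0.7],[0.001,0,-0.548,-0.058,-0.799,0.001,0.7]]])

```text
time_s: 15.65
ee_pos: [0.512, 0.2988, 0.0885]
eef_rot: [-3.141, 0.001, 1.166]
force: [0.2, -0.6, -1.1]
grip_width: 0.0433
```

```bash
python3 - <<'E'
from h import *
st()
go((.514,.296,.05),1.16);go((.514,.296,.008),1.16)
E
```

```text
15.65 [0.512  0.2988 0.0885] [-3.141e+00  1.000e-03  1.166e+00] F [ 0.2 -0.6 -1.1] w 0.0433 q [ 0.47  0.51  1.51 -0.    1.12  0.87]
turn [-0.0004  0.0007  0.0038] shift [-0.0035  0.006   0.077 ] rows~ 0.9
turn [-0.0004  0.0007  0.0038] shift [-0.0035  0.006   0.161 ] rows~ 1.9
```

Emit:
servo_tool(moves=[[[0,0,0.004,-0.002,0.003,0.03,0.7],[0,0,0.004,-0.0035,0.006,0.07,0.7],[0,0,0.004,-0.0035,0.006,0.1,0.7],[0,0,0.004,-0.0035,0.006,0.125,0.7],[0,0,0.004,-0.0035,0.006,0.143,0.7],[0,0,0.004,-0.0035,0.006,0.154,0.7],[0,0,0.004,-0.0035,0.006,0.159,0.7],[0,0,0.004,-0.0035,0.006,0.162,0.7],[0,0,0.004,-0.0035,0.006,0.162,0.7],[0,0,0.004,-0.0035,0.006,0.162,0.7]]])

```text
time_s: 16.48
ee_pos: [0.5144, 0.2961, 0.0082]
eef_rot: [3.141, 0.0, 1.16]
force: [-0.9, -1.2, 1.2]
grip_width: 0.0436
```

```bash
python3 - <<'E'
from h import *
st()
E
```

```text
16.48 [0.5144 0.2961 0.0082] [3.141 0.    1.16 ] F [-0.9 -1.2  1.2] w 0.0436 q [ 0.46  0.62  1.55 -0.    0.97  0.87]
```

Emit:
servo_tool(moves=[[[0,0,0,0,0,0,0.48],[0,0,0,0,0,0,0.38],[0,0,0,0,0,0,0.28],[0,0,0,0,0,0,0.26],[0,0,0,0,0,-0.01,0.26],[0,0,0,0,0,-0.04,0.26],[0,0,0,0,0,-0.09,0.26],[0,0,0,0,0,-0.15,0.26],[0,0,0,0,0,-0.2,0.26],[0,0,0,0,0,-0.2,0.26]]])

```text
time_s: 17.32
ee_pos: [0.5163, 0.2971, 0.1139]
eef_rot: [3.136, -0.006, 1.16]
force: [0.1, 0.4, 0.7]
grip_width: 0.0698
```

```bash
python3 - <<'E'
from h import *
st(); c=camera("wrist"); cv2.imwrite("pics/w11.png",c["color"][:,:,::-1])
go((.644,.0815,.12),0.3)
E
```

```text
17.32 [0.5163 0.2971 0.1139] [ 3.136 -0.006  1.16 ] F [0.1 0.4 0.7] w 0.0698 q [ 0.46  0.48  1.49 -0.    1.16  0.87]
turn [ 0.0011 -0.0031  0.5473] shift [-0.2918  0.4077 -0.0173] rows~ 6.9
```

View pics/w11.png

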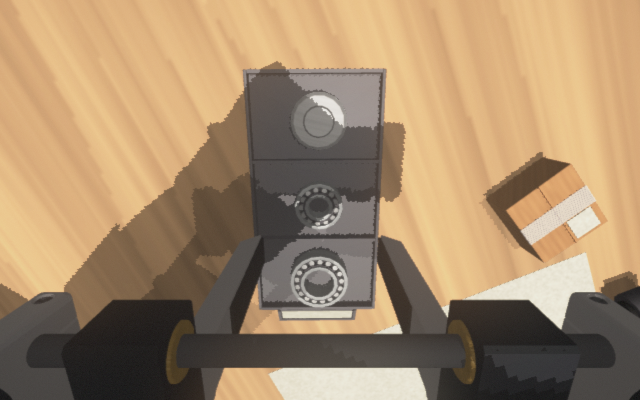

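```bash
python3 - <<'E'
from h import *
go((.644,.0815,.12),0.0)
E
```

```text
turn [ 7.000e-04 -3.300e-03  7.382e-01] shift [-0.2918  0.4077 -0.0173] rows~ 9.3
```

Emit:
servo_tool(moves=[[[0,0,0.06,-0.024,0.033,-0.01,0.26],[0,0,0.13,-0.051,0.072,-0.017,0.26],[0,0,0.2,-0.079,0.11,-0.017,0.26],[0,0,0.28,-0.11,0.155,-0.017,0.26],[0,0,0.36,-0.142,0.2,-0.017,0.26],[0,0,0.44,-0.174,0.243,-0.017,0.26],[0,0,0.52,-0.205,0.287,-0.017,0.26],[0,0,0.6,-0.237,0.331,-0.017,0.26],[0,0,0.67,-0.265,0.37,-0.017,0.26],[0,-0.003,0.72,-0.285,0.398,-0.017,0.26],[0,-0.003,0.738,-0.292,0.408,-0.017,0.26],[0,-0.003,0.738,-0.292,0.408,-0.017,0.26]]])

```text
time_s: 18.37
ee_pos: [0.6441, 0.0804, 0.1187]
eef_rot: [3.141, 0.0, -0.001]
force: [-0.0, 0.5, 0.3]
grip_width: 0.0698
```

```bash
python3 - <<'E'
from h import *
st(); c=camera("wrist"); cv2.imwrite("pics/w12.png",c["color"][:,:,::-1]);print(proj(c,[(.644,.0815,.036)]));print(ray(c,(320,200),.036))
import pickle; pickle.dump(c,open("w12.pkl","wb"))
go((.644,.0815,.012),0)
E
```

```text
18.37 [0.6441 0.0804 0.1187] [ 3.141e+00  0.000e+00 -1.000e-03] F [-0.   0.5  0.3] w 0.0698 q [ 0.07  0.6   1.3  -0.    1.24  1.64]
[[318.28068941 208.79767398]]
[0.65189906 0.08001123 0.036     ]
turn [0.0003 0.0002 0.0012] shift [ 7.000e-04 -2.000e-04  2.139e-01] rows~ 2.6
```

View pics/w12.png

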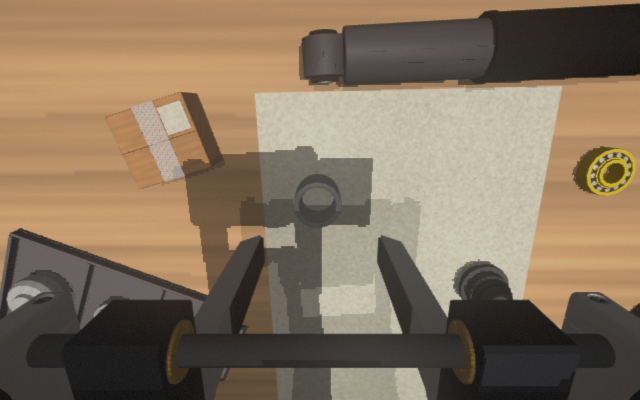

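Emit:
servo_tool(moves=[[[0,0,0,0.002,0,0.05,0.26],[0,0,0,0.004,0,0.1,0.26],[0,0,0,0.004,0,0.15,0.26],[0,0,0,0.004,0,0.185,0.26],[0,0,0,0.004,0,0.208,0.26],[0,0,0,0.004,0,0.22,0.26],[0,0,0,0.004,0,0.222,0.26],[0,0,0,0.004,0,0.222,0.45],[0,0,0,0.004,0,0.222,0.6],[0,0,0,0.004,0,0.222,0.7],[0,0,0,0.004,0,0.222,0.7],[0,0,0,0.004,0,0.222,0.7]]], squeeze=20)

```text
time_s: 19.42
ee_pos: [0.646, 0.0815, 0.0087]
eef_rot: [3.141, -0.001, 0.002]
force: [-0.7, 0.5, 3.3]
grip_width: 0.0409
```

```bash
python3 - <<'E'
from h import *
st()
E
```

```text
19.42 [0.646  0.0815 0.0087] [ 3.141e+00 -1.000e-03  2.000e-03] F [-0.7  0.5  3.3] w 0.0409 q [ 0.07  0.73  1.36 -0.    1.05  1.64]
```

Emit:
servo_tool(moves=[[[0,0,0,0,0,0,0.7],[0,0,0,0,0,-0.01,0.7],[0,0,0,0,0,-0.03,0.7],[0,0,0,0,0,-0.07,0.7],[0,0,0,0,0,-0.12,0.7],[0,0,0,0,0,-0.17,0.7],[0,0,0,0,0,-0.22,0.7],[0,0,0,0,0,-0.27,0.7],[0,0,0,0,0,-0.31,0.7],[0,0,0,0,0,-0.32,0.7],[0,0,0,0,0,-0.32,0.7]]])

```text
time_s: 20.33
ee_pos: [0.6464, 0.0815, 0.1706]
eef_rot: [3.142, -0.004, 0.002]
force: [1.2, -0.1, -2.2]
grip_width: 0.0412
```

```bash
python3 - <<'E'
from h import *
st(); c=camera("wrist"); cv2.imwrite("pics/w13.png",c["color"][:,:,::-1])
go((.47,-.295,.15),-.676)
E
```

```text
20.33 [0.6464 0.0815 0.1706] [ 3.142e+00 -4.000e-03  2.000e-03] F [ 1.2 -0.1 -2.2] w 0.0412 q [ 0.07  0.55  1.25 -0.    1.34  1.64]
turn [-1.000e-04 -7.000e-04  4.316e-01] shift [-0.3531  0.7522  0.037 ] rows~ 10.0
```

View pics/w13.png

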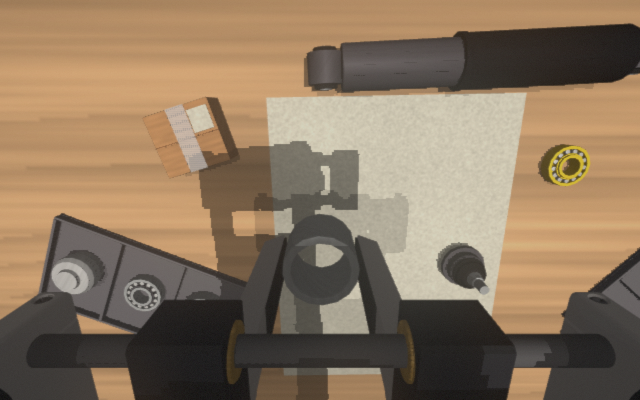

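Sleeve held upright. Move it high across to the rear tray.

Emit:
servo_tool(moves=[[[0,0,0.03,-0.025,0.053,0,0.7],[0,0,0.065,-0.054,0.115,0,0.7],[0,0,0.105,-0.087,0.185,0,0.7],[0,0,0.147,-0.12,0.256,0,0.7],[0,0,0.19,-0.155,0.33,0,0.7],[0,0,0.23,-0.19,0.405,0,0.7],[0,0,0.275,-0.225,0.48,0,0.7],[0,0,0.32,-0.26,0.555,0.005,0.7],[0,0,0.36,-0.295,0.63,0.015,0.7],[0,0,0.4,-0.325,0.7,0.025,0.7],[0,0,0.425,-0.345,0.74,0.035,0.7],[0,0,0.432,-0.353,0.752,0.037,0.7]]])

```text
time_s: 21.38
ee_pos: [0.4675, -0.2971, 0.1474]
eef_rot: [3.141, 0.003, -0.682]
force: [0.0, -0.5, -2.2]
grip_width: 0.0412
```

```bash
python3 - <<'E'
from h import *
st(); c=camera("wrist"); cv2.imwrite("pics/w14.png",c["color"][:,:,::-1])
import pickle; pickle.dump(c,open("w14.pkl","wb"))
go((.47,-.295,.06),-.676)
E
```

```text
21.38 [ 0.4675 -0.2971  0.1474] [ 3.141e+00  3.000e-03 -6.820e-01] F [ 0.  -0.5 -2.2] w 0.0412 q [-0.63  0.36  1.58  0.    1.2   1.62]
turn [-0.      0.0016 -0.0031] shift [ 0.0018 -0.0051  0.1756] rows~ 2.1
```

View pics/w14.png

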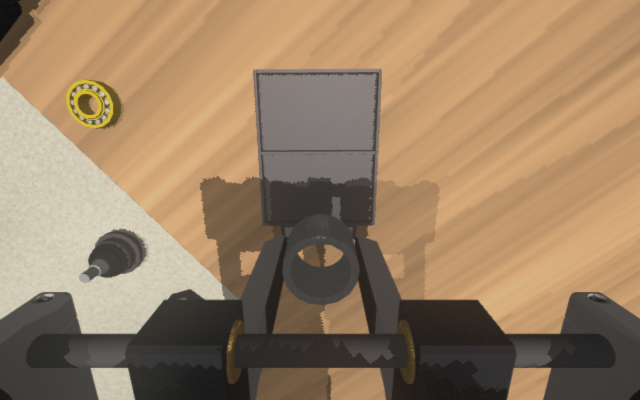

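```bash
python3 - <<'E'
from h import *
import pickle
c=pickle.load(open("w14.pkl","rb"))
d=[ray(c,p,.012)[:2] for p in [(261.5,226),(376,226),(254,70),(381,70),(260,151),(378,151)]]
n,f,m=[(d[i]+d[i+1])/2 for i in (0,2,4)]
x=n-f; L=np.linalg.norm(x); x/=L
print(n,f,m,L,np.arctan2(x[1],x[0]),"comp",m+x*.0375,m-x*.0375)
go((.471,-.296,.012),-.676)
E
```

```text
[ 0.44031919 -0.27268753] [ 0.55925821 -0.36805282] [ 0.50118539 -0.32255956] 0.15245009161991513 2.465755199573266 comp [ 0.47192851 -0.2991014 ] [ 0.53044226 -0.34601772]
turn [-0.      0.0016 -0.0031] shift [ 0.0048 -0.0048  0.2716] rows~ 3.3
```

Emit:
servo_tool(moves=[[[0,0,-0.003,0.003,-0.002,0.04,0.7],[0,0,-0.003,0.005,-0.003,0.09,0.7],[0,0,-0.003,0.005,-0.003,0.14,0.7],[0,0,-0.003,0.005,-0.003,0.185,0.7],[0,0,-0.003,0.005,-0.003,0.22,0.7],[0,0,-0.003,0.005,-0.003,0.245,0.7],[0,0,-0.003,0.005,-0.003,0.26,0.7],[0,0,-0.003,0.005,-0.003,0.268,0.7],[0,0,-0.003,0.005,-0.003,0.272,0.7],[0,0,-0.003,0.005,-0.003,0.272,0.7],[0,0,-0.003,0.005,-0.003,0.272,0.7]]])

```text
time_s: 22.35
ee_pos: [0.4709, -0.2969, 0.0126]
eef_rot: [-3.141, 0.001, -0.676]
force: [1.3, 0.1, -1.8]
grip_width: 0.0415
```

```bash
python3 - <<'E'
from h import *
st()
E
```

```text
22.35 [ 0.4709 -0.2969  0.0126] [-3.141e+00  1.000e-03 -6.760e-01] F [ 1.3  0.1 -1.8] w 0.0415 q [-0.63  0.55  1.66  0.    0.93  1.62]
```

About 1 mm above; lower a little, release, rise.

Emit:
servo_tool(moves=[[[0,0,0,0,0,0.001,0.7],[0,0,0,0,0,0.0025,0.7],[0,0,0,0,0,0.0025,0.7],[0,0,0,0,0,0.0025,0.5],[0,0,0,0,0,0.0025,0.38],[0,0,0,0,0,0.0025,0.28],[0,0,0,0,0,0.0025,0.26],[0,0,0,0,0,-0.01,0.26],[0,0,0,0,0,-0.05,0.26],[0,0,0,0,0,-0.12,0.26],[0,0,0,0,0,-0.19,0.26],[0,0,0,0,0,-0.26,0.26]]])

```text
time_s: 23.35
ee_pos: [0.4708, -0.2969, 0.1446]
eef_rot: [-3.141, 0.001, -0.676]
force: [-0.0, -0.7, -0.4]
grip_width: 0.0693
```

```bash
python3 - <<'E'
from h import *
st(); c=camera("wrist"); cv2.imwrite("pics/w15.png",c["color"][:,:,::-1])
c=camera("side"); cv2.imwrite("pics/side15.png",c["color"][:,:,::-1])
go((.4565,-.084,.15),.2)
E
```

```text
23.35 [ 0.4708 -0.2969  0.1446] [-3.141e+00  1.000e-03 -6.760e-01] F [-0.  -0.7 -0.4] w 0.0693 q [-0.63  0.37  1.57  0.    1.2   1.62]
turn [ 0.0019 -0.005  -0.5577] shift [-0.2939 -0.314  -0.0046] rows~ 7.0
```

View pics/w15.png

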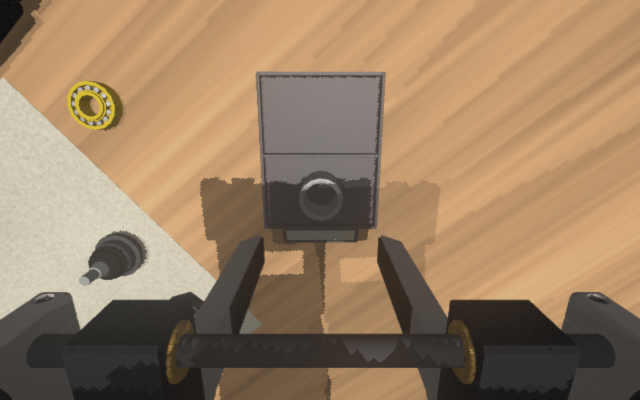

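Emit:
servo_tool(moves=[[[0,0,-0.06,-0.03,-0.033,0,0.26],[0,0,-0.13,-0.07,-0.073,0,0.26],[0,0,-0.21,-0.11,-0.118,0,0.26],[0,0,-0.29,-0.15,-0.163,0,0.26],[0,0,-0.37,-0.195,-0.208,0,0.26],[0,0,-0.45,-0.237,-0.253,0,0.26],[0,0,-0.52,-0.275,-0.292,0,0.26],[0,0,-0.558,-0.294,-0.314,-0.005,0.26],[0,0,-0.558,-0.294,-0.314,-0.005,0.26],[0,0,-0.558,-0.294,-0.314,-0.005,0.26]]])

```text
time_s: 24.28
ee_pos: [0.4565, -0.0837, 0.1504]
eef_rot: [3.135, -0.006, 0.2]
force: [0.7, -0.3, -0.1]
grip_width: 0.0692
```

```bash
python3 - <<'E'
from h import *
st(); c=camera("wrist"); cv2.imwrite("pics/w16.png",c["color"][:,:,::-1])
import pickle; pickle.dump(c,open("w16.pkl","wb"))
uv=proj(c,[(.4565,-.084,.026)])[0]; print(uv); u,v=uv.astype(int)
cv2.imwrite("pics/w16c.png",cv2.resize(c["color"][v-35:v+35,u-40:u+40,::-1],None,fx=8,fy=8,interpolation=cv2.INTER_CUBIC)); print(u-40,v-35)
E
```

```text
24.28 [ 0.4565 -0.0837  0.1504] [ 3.135 -0.006  0.2  ] F [ 0.7 -0.3 -0.1] w 0.0692 q [-0.26  0.16  1.83 -0.    1.15  1.11]
[319.08069151 196.33416783]
279 161
```

View pics/w16.png

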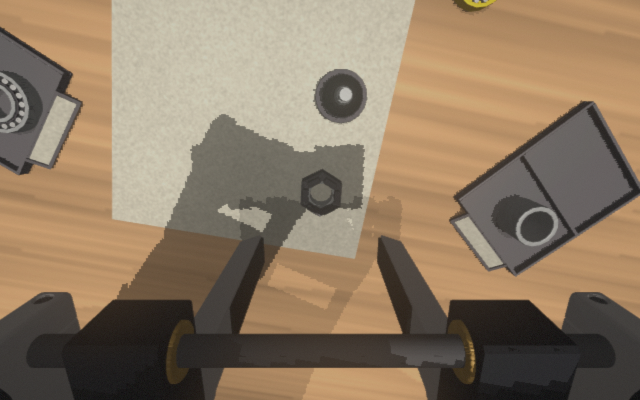

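View pics/w16c.png

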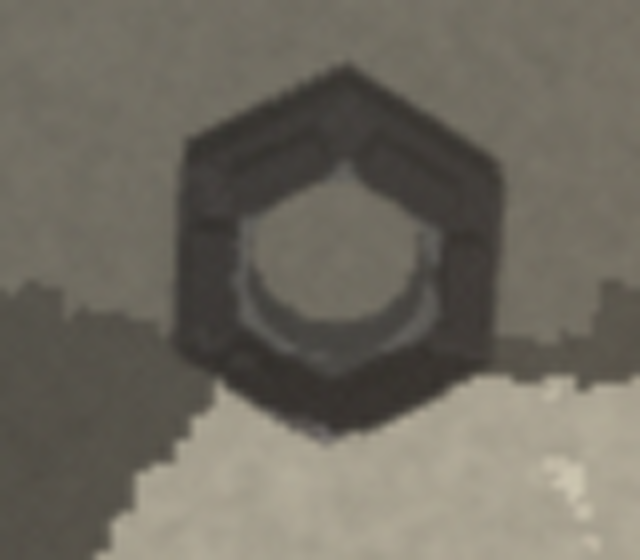

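```bash
python3 - <<'E'
from h import *
import pickle
c=pickle.load(open("w16.pkl","rb"))
for z in (.013,.017,.026): print(ray(c,(321.4,192),z).round(4))
go((.4585,-.085,.005),.15)
E
```

```text
[ 0.458  -0.0862  0.013 ]
[ 0.459  -0.0859  0.017 ]
[ 0.4613 -0.0854  0.026 ]
turn [ 0.0038 -0.0037  0.0311] shift [0.0019 0.0003 0.2904] rows~ 3.5
```

Emit:
servo_tool(moves=[[[0.004,-0.004,0.031,0.001,0,0.06,0.26],[0.004,-0.004,0.031,0.002,0,0.13,0.26],[0.004,-0.004,0.031,0.002,0,0.19,0.26],[0.004,-0.004,0.031,0.002,0,0.24,0.26],[0.004,-0.004,0.031,0.002,0,0.272,0.26],[0.004,-0.004,0.031,0.002,0,0.287,0.26],[0.004,-0.004,0.031,0.002,0,0.291,0.26],[0.004,-0.004,0.031,0.002,0,0.291,0.35],[0.004,-0.004,0.031,0.002,0,0.291,0.45],[0.004,-0.004,0.031,0.002,0,0.291,0.55],[0.004,-0.004,0.031,0.002,0,0.291,0.7],[0.004,-0.004,0.031,0.002,0,0.291,0.7]]], squeeze=20)

```text
time_s: 25.33
ee_pos: [0.4589, -0.0849, 0.0054]
eef_rot: [3.141, -0.001, 0.15]
force: [-0.2, -0.8, 4.9]
grip_width: 0.0409
```

```bash
python3 - <<'E'
from h import *
st()
E
```

```text
25.33 [ 0.4589 -0.0849  0.0054] [ 3.141e+00 -1.000e-03  1.500e-01] F [-0.2 -0.8  4.9] w 0.0409 q [-0.26  0.4   1.92  0.    0.82  1.16]
```

Emit:
servo_tool(moves=[[[0,0,0,0,0,0,0.7],[0,0,0,0,0,0,0.7],[0,0,0,0,0,-0.01,0.7],[0,0,0,0,0,-0.03,0.7],[0,0,0,0,0,-0.07,0.7],[0,0,0,0,0,-0.12,0.7],[0,0,0,0,0,-0.17,0.7],[0,0,0,0,0,-0.2,0.7],[0,0,0,0,0,-0.2,0.7]]])

```text
time_s: 26.08
ee_pos: [0.4603, -0.0853, 0.1091]
eef_rot: [3.139, -0.006, 0.15]
force: [0.5, 0.7, -1.0]
grip_width: 0.0408
```

```bash
python3 - <<'E'
from h import *
st(); c=camera("wrist"); cv2.imwrite("pics/w17.png",c["color"][:,:,::-1])
go((.529,-.344,.1),-.676)
E
```

```text
26.08 [ 0.4603 -0.0853  0.1091] [ 3.139 -0.006  0.15 ] F [ 0.5  0.7 -1. ] w 0.0408 q [-0.26  0.23  1.86  0.    1.05  1.16]
turn [-1.00e-04 -2.70e-03  5.26e-01] shift [0.0599 0.5328 0.0151] rows~ 6.6
```

View pics/w17.png

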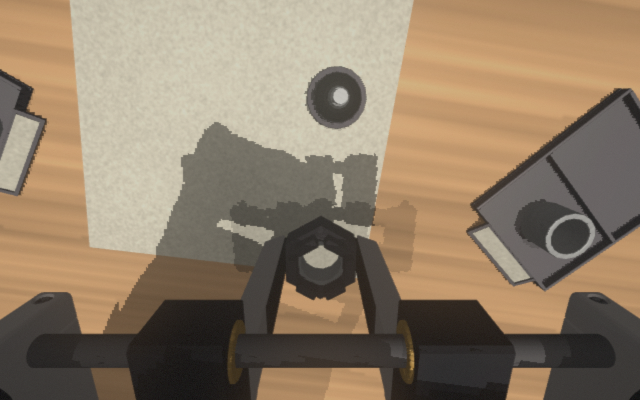

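Emit:
servo_tool(moves=[[[0,0,0.05,0.006,0.05,0,0.7],[0,0,0.11,0.013,0.11,0,0.7],[0,0,0.17,0.02,0.175,0,0.7],[0,0,0.24,0.027,0.245,0,0.7],[0,0,0.31,0.035,0.315,0,0.7],[0,0,0.38,0.043,0.385,0,0.7],[0,0,0.44,0.05,0.45,0.005,0.7],[0,0,0.49,0.056,0.5,0.01,0.7],[0,-0.003,0.526,0.06,0.527,0.015,0.7],[0,-0.003,0.526,0.06,0.533,0.015,0.7],[0,-0.003,0.526,0.06,0.533,0.015,0.7]]])

```text
time_s: 27.05
ee_pos: [0.5284, -0.3441, 0.0984]
eef_rot: [3.142, 0.003, -0.675]
force: [-0.6, -0.0, -1.2]
grip_width: 0.0405
```

```bash
python3 - <<'E'
from h import *
st(); c=camera("wrist"); cv2.imwrite("pics/w18.png",c["color"][:,:,::-1])
go((.529,-.344,.008),-.676)
E
```

```text
27.05 [ 0.5284 -0.3441  0.0984] [ 3.142e+00  3.000e-03 -6.750e-01] F [-0.6 -0.  -1.2] w 0.0405 q [-0.64  0.58  1.38  0.    1.18  1.61]
turn [-0.      0.0015  0.0013] shift [0.0018 0.0005 0.1819] rows~ 2.2
```

View pics/w18.png

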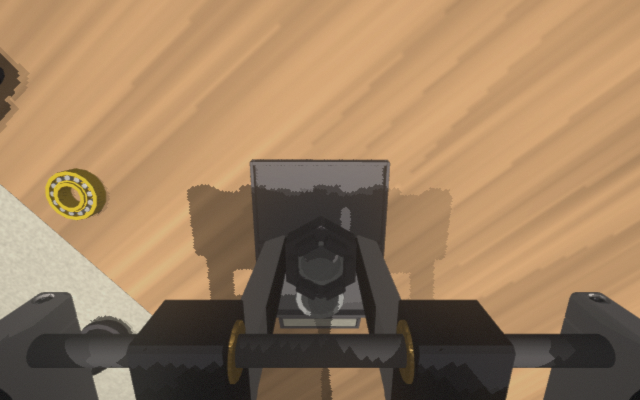

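Emit:
servo_tool(moves=[[[0,0,0,0.001,0,0.04,0.7],[0,0,0,0.002,0,0.08,0.7],[0,0,0,0.002,0,0.115,0.7],[0,0,0,0.002,0,0.142,0.7],[0,0,0,0.002,0,0.162,0.7],[0,0,0,0.002,0,0.174,0.7],[0,0,0,0.002,0,0.18,0.7],[0,0,0,0.002,0,0.183,0.7],[0,0,0,0.002,0,0.183,0.7],[0,0,0,0.002,0,0.183,0.7]]])

```text
time_s: 27.93
ee_pos: [0.5297, -0.344, 0.0084]
eef_rot: [-3.141, 0.001, -0.674]
force: [-1.0, 1.2, 2.4]
grip_width: 0.0408
```

```bash
python3 - <<'E'
from h import *
st()
E
```

```text
27.93 [ 0.5297 -0.344   0.0084] [-3.141e+00  1.000e-03 -6.740e-01] F [-1.   1.2  2.4] w 0.0408 q [-0.63  0.69  1.43  0.    1.02  1.61]
```

On the floor. Release and rise clear.

Emit:
servo_tool(moves=[[[0,0,0,0,0,0,0.5],[0,0,0,0,0,0,0.38],[0,0,0,0,0,0,0.28],[0,0,0,0,0,0,0.26],[0,0,0,0,0,-0.01,0.26],[0,0,0,0,0,-0.05,0.26],[0,0,0,0,0,-0.12,0.26],[0,0,0,0,0,-0.2,0.26],[0,0,0,0,0,-0.28,0.26],[0,0,0,0,0,-0.35,0.26],[0,0,0,0,0,-0.35,0.26],[0,0,0,0,0,-0.35,0.26]]])

```text
time_s: 28.93
ee_pos: [0.5303, -0.3445, 0.1858]
eef_rot: [-3.141, -0.003, -0.674]
force: [0.1, 0.8, -0.8]
grip_width: 0.0695
```

```bash
python3 - <<'E'
from h import *
st(); ims={}
for n in("wrist","top","side"):
    c=camera(n); cv2.imwrite(f"pics/f_{n}.png",c["color"][:,:,::-1]); ims[n]=c["color"][:,:,::-1]
s=ims["side"]; cv2.imwrite("pics/f_sidec.png",cv2.hconcat([cv2.resize(s[150:225,165:265],(400,300)),cv2.resize(s[300:390,310:430],(400,300))]))
t=ims["top"]; cv2.imwrite("pics/f_topc.png",cv2.resize(t[110:300,130:500],None,fx=2.1,fy=2.1,interpolation=cv2.INTER_CUBIC))
E
```

```text
28.93 [ 0.5303 -0.3445  0.1858] [-3.141e+00 -3.000e-03 -6.740e-01] F [ 0.1  0.8 -0.8] w 0.0695 q [-0.63  0.5   1.29  0.    1.35  1.61]
```

View pics/f_wrist.png

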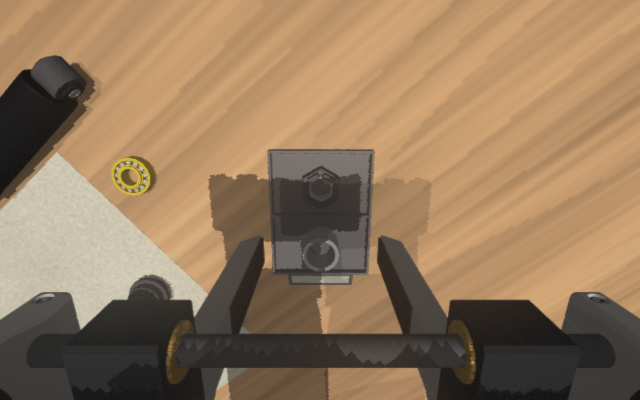

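View pics/f_topc.png

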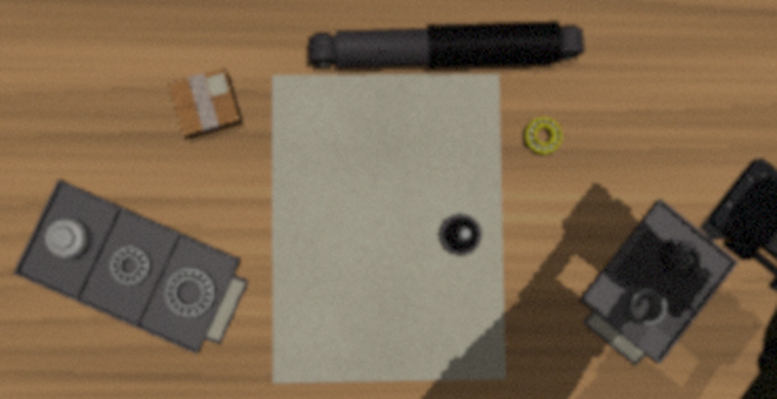

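View pics/f_sidec.png

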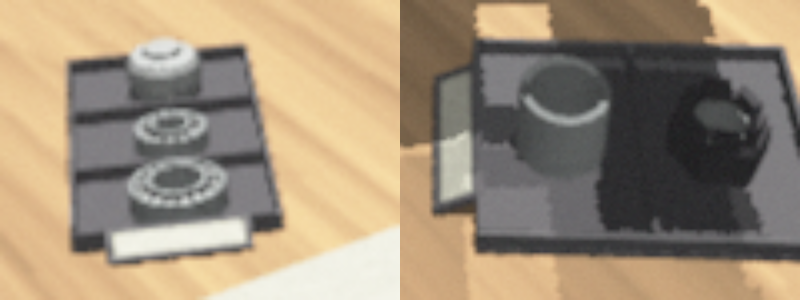

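```bash
python3 -c "
from station import *
print(hand_in())"
```

```text
the job is handed in; nothing more can be done
None
```

I made up both hub kits and handed the job in at about 29 s of the 104 s allowed; `hand_in()` reported no verdict. From the card-holder end, the front tray holds the large bearing, small bearing and grease cap, and the rear tray holds the spacer sleeve and slotted nut.

- **Placement:** In the final wrist, top and side pictures, all five parts stand the right way up, each in its own compartment, with the gripper well clear. I lowered each part to about 3 mm above its pick-up height before opening the fingers, so nothing was dropped.
- **Position in the tray:** I measured only the large bearing after release, and it sat about 3 mm off its compartment centre along the tray. For the other four I relied on the tool position at release and the pictures.
- **Bystanders:** The ball joint, damper, carton and yellow look-alike bearing show no visible movement, judged by eye rather than measured.
- **Disagreements:** The top and wrist cameras differed by up to about 4 mm, mostly in x, so I aimed near their average. No check failed.

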